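Hang up the canister that holds the whisky stones

ROBOT

A 6-joint arm with a two-finger parallel gripper is mounted at the origin on the work surface. World frame = base frame: x ahead of the robot, y to its left, z up, the work surface at z = 0. Lengths are in m, angles in rad, forces in N, time in s.
With the tool pointing down it reaches from about 0.4 to 0.825 m from the base axis. Payload 7 kg.
Tool frame: the origin (TCP) lies at the very end of the fingers, on their centre line; the grasp point (between the pads) lies 19 mm behind it (tcp_to_grasp is the distance from the TCP to the grasp point, in m); x points along the fingers, z is the direction in which the jaws open and shut, and the axes are right-handed (so a half turn about x gives the same grasp; the last joint's range is limited). The gripper opens to 88 mm and grips with 3 to 60 N. Pads are 19 mm wide; open, the fingers measure 130 mm over their backs; the gripper's body (78 mm by 193 mm) begins 47 mm behind the grasp point.
Start: joints at [-0.953, 0.359, 0.012, 0, -1.224, -0.288], TCP at [0.219, -0.639, 0.227] pointing down, gripper open.
Joint ranges: [-3.07, 3.07], [-1.43, 2.12], [-1.02, 1.25], [-3.03, 1.67], [-3.05, -0], [-3.03, 3.03]. Speed limits (rad/s): [2.39, 2.39, 3.01, 3.14, 3.14, 3.14].

INTERFACE

Orientations are given as [roll, pitch, yaw] about the fixed x, y, z axes, in that order (R = Rz(yaw) Ry(pitch) Rx(roll)).
In Python, from station import get_state, grab_frame, job_done, tcp_to_grasp gives the robot as it stands. The module is installed in compiled form; this text tells all that it offers.
- The arm moves only by the shell command python3 -m crank 'ROWS' [FORCE]. ROWS is JSON, a list of rows, each a list of 7 numbers: the shift along the tool's x, y, z in m, then the turn, a rotation vector about the tool's x, y, z in rad, then the opening, from 0 (shut) to 1 (fully open). In form: [[x, y, z, wx, wy, wz, fingers], ...]. A call has 1 to 10 rows; each row is the pose to reach, as a shift and turn from the pose commanded when the call began, along the tool's axes at that moment; what a row does not reach only later rows make up. A row lasts 1/8 s, in which the tool goes at most 62.5 mm and 10.7 degrees, less where a joint would pass 70% of its speed; a pose out of reach is approached as far as the arm can. A call with a gripper value outside its range is refused whole. The fingers move at their own pace and stop on an object; FORCE is the grip in N (left out, the last holds). Time passes only in rows, so rows that repeat a pose let the fingers close. It gives the time, the measured TCP pose, the force and the opening at its end, in the units of the state.
- get_state(): the state, without advancing time (a new reading comes with each control period).
- grab_frame(name): name is "scene" or "top" or "wrist"; returns a dict with "pixels" (480x640x3 uint8, red, green, blue), "vfov" (degrees; the focal length in pixels is half the picture's height over the tangent of half this angle, whatever the lens; pixels are square), "cx", "cy" (the principal point, pixels), "extrinsics" (4x4, takes a point from world to camera coordinates). Camera axes: x right, y up, looking along -z (the intrinsics and any distortion apply to the point x, -y, -z); pixel columns grow to the right and rows downward; lengths in m; the calibration is good to about 2 mm. The wrist camera is an equidistant fisheye: a pixel r from the principal point sees the ray r / f radians off the axis. A picture is of the moment at which its call begins. There is no depth.
- job_done(): hands the job in, once; it reports no verdict.
The state is a dict: "t": time; "q": joint angles; "qd": joint speeds; "joint_efforts": joint torques, N m; "eef_pos": TCP position; "ee_rot": TCP orientation; "force": force on the tool from outside, world axes, zero at the start; "moment": the same for the moment, N m; "width": finger opening in m.
Only numpy, scipy, OpenCV 4.12 (cv2) and the standard library are available. Lean on these libraries where they do the work, as an engineer would, in place of code of your own. Each camera call takes 0.05 s, during which the arm holds its last target.

TASK

One of the three look-alike brass canisters is full of steel whisky stones and clearly heavier; the other two are empty. Find the full one by its weight and hang it by its loop on the arm of the hook stand, hanging free and still; leave the two empty ones standing upright where they were (put back any that you lift), without tipping any canister over or disturbing the other things on the counter.

Things in the scene. Friction and masses are not known exactly. Their poses are not given: they have to be found in the camera images.
- canister_a: one of three look-alike upright round brass canisters, 66 mm across, lid fixed (69 mm across, top 86 mm up). On the lid a rigid flat loop, 54 mm wide along y, 9 mm thick along x: opening 40 mm wide and 40 mm high (86 to 126 mm up), top bar 14 mm high; 140 mm tall in all. Origin: centre of its underside; z up, x through the loop's opening
- canister_a_loop (a point): centre of the underside of the loop's top bar of canister_a, 126 mm above its underside. Empty, a canister weighs 0.16 to 0.20 kg; with the stones (a few mm of play inside) 0.52 to 0.70 kg. Which one is full changes every time and cannot be seen
- canister_b: one of three look-alike upright round brass canisters, 66 mm across, lid fixed (69 mm across, top 86 mm up). On the lid a rigid flat loop, 54 mm wide along y, 9 mm thick along x: opening 40 mm wide and 40 mm high (86 to 126 mm up), top bar 14 mm high; 140 mm tall in all. Origin: centre of its underside; z up, x through the loop's opening
- canister_b_loop (a point): centre of the underside of the loop's top bar of canister_b, 126 mm above its underside. Empty, a canister weighs 0.16 to 0.20 kg; with the stones (a few mm of play inside) 0.52 to 0.70 kg. Which one is full changes every time and cannot be seen
- canister_c: one of three look-alike upright round brass canisters, 66 mm across, lid fixed (69 mm across, top 86 mm up). On the lid a rigid flat loop, 54 mm wide along y, 9 mm thick along x: opening 40 mm wide and 40 mm high (86 to 126 mm up), top bar 14 mm high; 140 mm tall in all. Origin: centre of its underside; z up, x through the loop's opening
- canister_c_loop (a point): centre of the underside of the loop's top bar of canister_c, 126 mm above its underside. Empty, a canister weighs 0.16 to 0.20 kg; with the stones (a few mm of play inside) 0.52 to 0.70 kg. Which one is full changes every time and cannot be seen
- hook_stand: dark steel hook stand, fixed: foot plate 130 x 110 mm, 12 mm thick; post 14 mm across, 200 mm high; from its top a level round arm 10 mm across along the stand's -x (towards the robot), centreline 200 mm up, 105 mm long, then an upturned end reaching 118 mm out and 217 mm up. Nothing stands above the arm. Origin: on the post's axis, at the counter; z up
- hook_mid (a point): top of the hook's arm, 65 mm from the post's axis and 205 mm above the counter: the usual place for the loop to hang
- wine_bottle: bystander: wine bottle, 74 mm across, 290 mm tall; origin at its underside
- flask: bystander: white drinking flask with a black cap, 72 mm across, 210 mm tall; origin at its underside
- bowl: bystander: small blue bowl, 110 mm across, 50 mm tall; origin at its underside
- spoon: bystander: wooden-handled spoon lying on the counter, along its x; origin at its underside
- coasters: bystander: round cork coaster stack, 90 mm across, 14 mm high; origin at its underside
- jar: bystander: amber jar with a steel lid, 60 mm across, 65 mm tall; origin at its underside
Things that resemble listed ones, but are neither listed nor needed, are in the scene too. Leave any purple or turquoise look-alike of the canister_c alone. What is shaped like the hook_stand but red is not meant.

How it is judged:
At the end, for the whole second after the job is handed in: The full canister hangs still by its loop from the hook's arm between post and upturned end (3.6 N or more on the stand, bar within 25 mm of the arm's line, tilt under 0.3 rad); the two empty ones stand upright (0.1 rad), at rest, within 60 mm of their starts (((contact force between canister_a and hook_stand above 3.6 N and height (world z) of canister_a above 0.05 m and angle between canister_a's own z axis and vertical below 0.3 rad and linear speed of canister_a below 0.05 m/s and x of canister_a_loop in the frame of hook_stand between -0.115 and 0 m and y of canister_a_loop in the frame of hook_stand between -0.025 and 0.025 m and z of canister_a_loop in the frame of hook_stand between 0.195 and 0.222 m and distance of each of canister_b, canister_c from where it was at the start of the episode below 0.06 m and angle between each of canister_b, canister_c's own z axis and vertical below 0.1 rad and linear speed of each of canister_b, canister_c below 0.03 m/s) or (contact force between canister_b and hook_stand above 3.6 N and height (world z) of canister_b above 0.05 m and angle between canister_b's own z axis and vertical below 0.3 rad and linear speed of canister_b below 0.05 m/s and x of canister_b_loop in the frame of hook_stand between -0.115 and 0 m and y of canister_b_loop in the frame of hook_stand between -0.025 and 0.025 m and z of canister_b_loop in the frame of hook_stand between 0.195 and 0.222 m and distance of each of canister_a, canister_c from where it was at the start of the episode below 0.06 m and angle between each of canister_a, canister_c's own z axis and vertical below 0.1 rad and linear speed of each of canister_a, canister_c below 0.03 m/s) or (contact force between canister_c and hook_stand above 3.6 N and height (world z) of canister_c above 0.05 m and angle between canister_c's own z axis and vertical below 0.3 rad and linear speed of canister_c below 0.05 m/s and x of canister_c_loop in the frame of hook_stand between -0.115 and 0 m and y of canister_c_loop in the frame of hook_stand between -0.025 and 0.025 m and z of canister_c_loop in the frame of hook_stand between 0.195 and 0.222 m and distance of each of canister_a, canister_b from where it was at the start of the episode below 0.06 m and angle between each of canister_a, canister_b's own z axis and vertical below 0.1 rad and linear speed of each of canister_a, canister_b below 0.03 m/s))); the robot touches nothing.
It fails at once if a canister is tipped over (angle between any of canister_a, canister_b, canister_c's own z axis and vertical above 0.8 rad).
It fails at once if a bystander is disturbed (moved more than 40 mm) (distance of any of wine_bottle, flask, bowl, spoon, coasters, jar from where it was at the start of the episode above 0.04 m).
It also fails if it takes over 72 s, if anything falls off the work surface, if the arm or the gripper's body presses on something with over 40 N, if the wrist force passes 120 N, or if a joint passes its speed limit or range.

## Working session

There is one attempt and no reset: what is moved stays moved. The work goes in short steps, Python scripts to look and compute and a shell command to move; the robot and the scene stay as the last step left them, time stands still between calls to the robot, and variables do not carry over. Pictures are saved under pics/ and viewed, and the job is handed in when it is done.

```bash
mkdir -p pics
cat > h.py <<'E'
import numpy as np, cv2
from station import *
def save(n,img): cv2.imwrite('pics/'+n+'.png',cv2.cvtColor(img,cv2.COLOR_RGB2BGR))
def ray(f,u,v,fish=False):
    F=240/np.tan(np.radians(f['vfov'])/2); E=np.array(f['extrinsics'])
    a=np.array([(u-f['cx'])/F,(v-f['cy'])/F])
    if fish:
        r=np.hypot(*a); d=np.array([np.sin(r)*a[0]/r,np.sin(r)*a[1]/r,np.cos(r)]) if r>1e-9 else np.array([0,0,1.])
    else: d=np.array([a[0],a[1],1.])
    d=np.array([d[0],-d[1],-d[2]])
    R=E[:3,:3]; return -R.T@E[:3,3], R.T@d
def plane(f,u,v,z,fish=False):
    c,d=ray(f,u,v,fish); return c+d*(z-c[2])/d[2]
def proj(f,p):
    F=240/np.tan(np.radians(f['vfov'])/2); E=np.array(f['extrinsics']); q=E[:3,:3]@np.array(p)+E[:3,3]
    return F*q[0]/-q[2]+f['cx'], F*-q[1]/-q[2]+f['cy']
E
python3 - <<'E'
from h import *
for n in ['scene','top','wrist']:
    f=grab_frame(n); save(n+'0',f['pixels']); print(n,f['vfov'],f['cx'],f['cy'],np.round(f['extrinsics'],3).tolist())
print(get_state(),tcp_to_grasp)
E
```

```text
scene 51.07851500097975 329.4688733296798 233.37366311047475 [[-0.104, 0.995, 0.014, 0.054], [-0.617, -0.075, 0.784, 0.202], [0.78, 0.073, 0.621, -1.73], [0.0, 0.0, 0.0, 1.0]]
top 46.217989340928895 323.4573073515508 235.2241483244262 [[-0.003, -1.0, -0.013, -0.001], [0.989, -0.005, 0.151, -0.551], [-0.151, -0.013, 0.989, -1.702], [0.0, 0.0, 0.0, 1.0]]
wrist 65.70646984690485 320.52794837635656 239.95573255014097 [[-0.324, 0.946, 0.001, 0.675], [-0.916, -0.313, -0.252, 0.03], [-0.238, -0.082, 0.968, -0.388], [0.0, 0.0, 0.0, 1.0]]
{'t': 0.15, 'q': array([-9.52878249e-01,  3.59211512e-01,  1.12767517e-02, -2.87992327e-04,
       -1.22409023e+00, -2.88099069e-01]), 'qd': array([-0.00037935, -0.00149711,  0.00306362,  0.00188901,  0.00047461,
        0.0002057 ]), 'joint_efforts': array([-6.27547797e-04, -5.83275676e+01,  2.93289971e+01,  7.00121373e+00,
        8.76466016e-03, -1.07570493e-04]), 'eef_pos': array([ 0.21847908, -0.6382733 ,  0.22584214]), 'ee_rot': array([0.07121757, 1.56953818, 1.97173487]), 'force': array([-0.91812888, -0.18047145, -1.36883238]), 'moment': array([-0.02819079,  0.04277851, -0.00181204]), 'width': 0.08793525229633775} 0.0188
```

View pics/scene0.png

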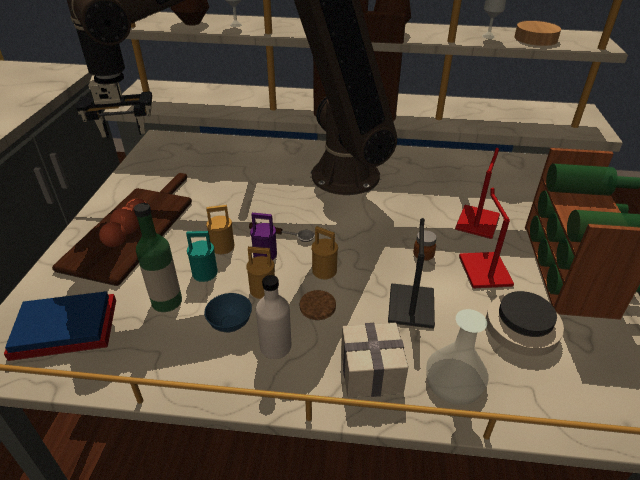

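View pics/top0.png

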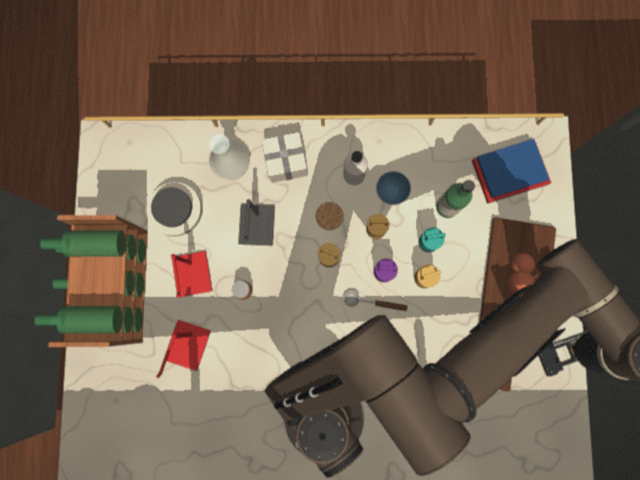

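View pics/wrist0.png

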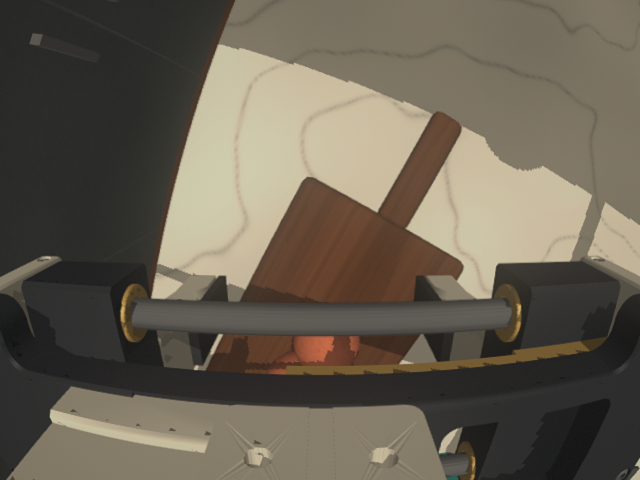

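Brass canisters appear in the top view at about (428,276), (377,226) and (329,254). The look-alikes are purple (386,270) and turquoise (432,239), to be left alone. The dark stand is at (257,224); the red ones at (192,273) and (186,345) are not meant. An enlarged crop will confirm this.

Run:
```python
from h import *
f=grab_frame('top'); p=f['pixels']; np.save('top.npy',p)
save('topc',cv2.resize(p[180:310,225:450],None,fx=3.5,fy=3.5,interpolation=cv2.INTER_CUBIC))
g=grab_frame('scene'); p=g['pixels']
save('scc',cv2.resize(p[190:340,180:450],None,fx=2.9,fy=2.9,interpolation=cv2.INTER_CUBIC))
```

```text
(no output)
```

View pics/topc.png

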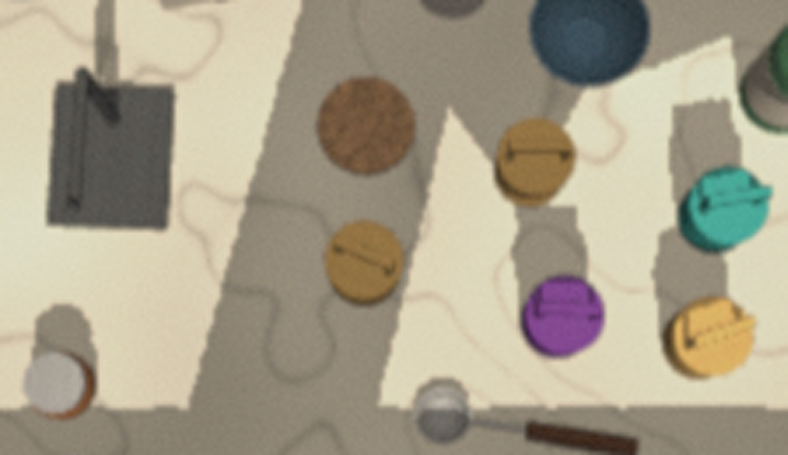

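View pics/scc.png

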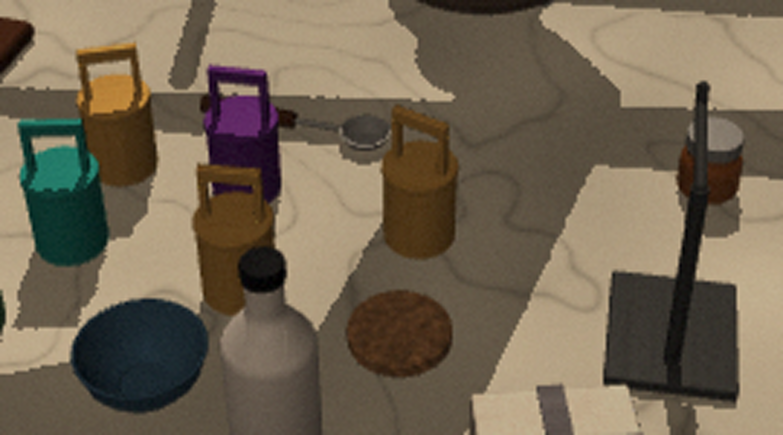

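Run:
```python
from h import *
p=np.load('top.npy')
t=[cv2.resize(p[y-17:y+17,x-17:x+17],(390,390),interpolation=cv2.INTER_CUBIC) for x,y in [(428,276),(377,226)]]
b=cv2.resize(p[254-17:254+17,329-17:329+17],(390,390),interpolation=cv2.INTER_CUBIC)
save('z1',np.hstack(t)); 
g=grab_frame('scene')['pixels']
s=[cv2.resize(np.clip(g[y-30:y+30,x-20:x+20].astype(float)*1.5,0,255).astype(np.uint8),(260,390),interpolation=cv2.INTER_CUBIC) for x,y in [(221,232),(261,272),(324,253)]]
save('z2',np.hstack([b]))
save('z3',np.hstack(s))
```

```text
(no output)
```

View pics/z1.png

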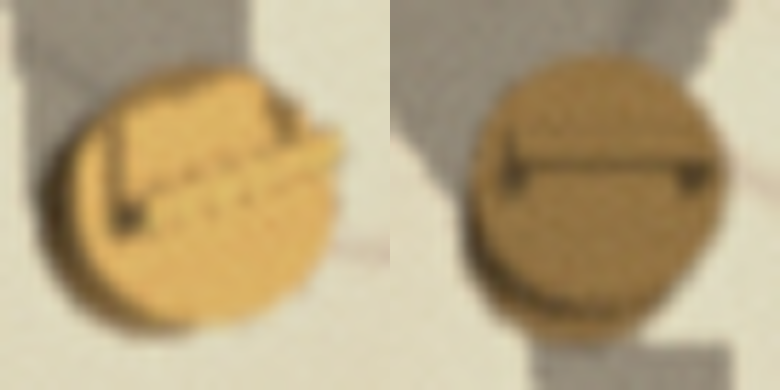

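View pics/z2.png

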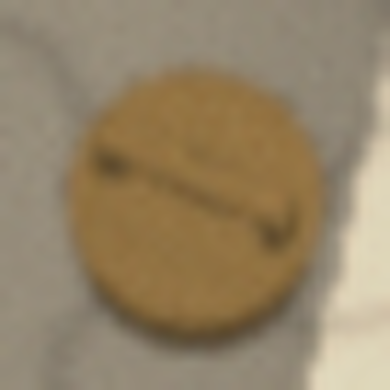

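View pics/z3.png

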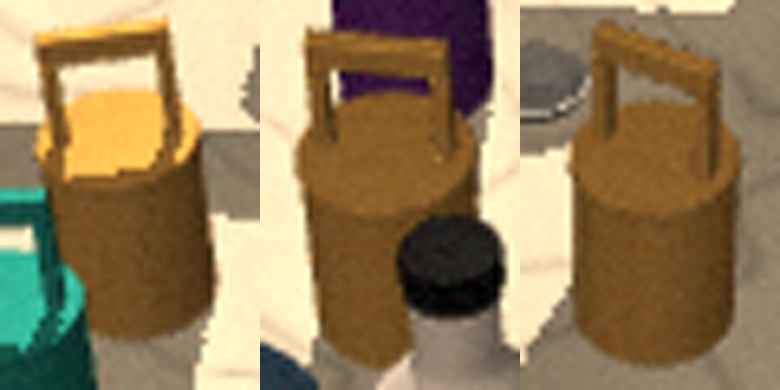

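```bash
cat > m.py <<'E'
from h import *
f=grab_frame('top'); g=grab_frame('scene')
s=34/390
def T(x0,y0,u,v): return (x0+u*s-.46,y0+v*s-.46)
def S(x0,y0,u,v): return (x0+u/6.5-.4,y0+v/6.5-.4)
lt=[T(411,259,205,198),T(360,209,211,180),T(312,237,197,193)]
sc=[(201,202),(241,242),(304,223)]
ls=[S(*sc[0],120,137),S(*sc[1],387-260,145),S(*sc[2],655-520,155)]
# bar top: far-left, far-right outline corners in scene zoom (front-top edge mid thickness approx)
bs=[((38,36),(168,22)),((46,31),(188,43)),((78,25),(198,66))]
for i in range(3):
    a=plane(f,*lt[i],.086); b=plane(g,*ls[i],.086)
    e=[plane(g,*S(*sc[i],*q),.14) for q in bs[i]]
    d=e[1]-e[0]
    print(i,'lid top',a.round(4),'scene',b.round(4),'bar mid',((e[0]+e[1])/2).round(4),'len',np.linalg.norm(d).round(4),'dir deg',np.degrees(np.arctan2(d[1],d[0])).round(1))
# stand: arm line, crop topc scale 3.5
def C(u,v): return (225+u/3.5-.36,180+v/3.5-.36)
print('foot', [plane(f,*C(u,v),.012).round(4) for u,v in [(55,83),(174,86),(168,228),(47,224)]])
print('arm', [plane(f,*C(u,v),z).round(4) for u,v,z in [(82,75,.205),(74,203,.215)]])
def D(u,v): return (180+u/2.9-.33,190+v/2.9-.33)
print('foot s', [plane(g,*D(u,v),.012).round(4) for u,v in [(613,272),(736,285),(738,390),(606,380)]])
print('arm s', [plane(g,*D(u,v),z).round(4) for u,v,z in [(702,185,.205),(703,88,.217)]])
E
python3 m.py
```

```text
0 lid top [ 0.4207 -0.3157  0.086 ] scene [ 0.4281 -0.3126  0.086 ] bar mid [ 0.4264 -0.3134  0.14  ] len 0.0522 dir deg 108.0
1 lid top [ 0.5774 -0.1681  0.086 ] scene [ 0.5794 -0.1667  0.086 ] bar mid [ 0.5801 -0.1664  0.14  ] len 0.0532 dir deg 89.5
2 lid top [ 0.4893 -0.0188  0.086 ] scene [ 0.4938 -0.0172  0.086 ] bar mid [ 0.4923 -0.0168  0.14  ] len 0.0527 dir deg 67.8
foot [array([0.6598, 0.2624, 0.012 ]), array([0.6564, 0.1539, 0.012 ]), array([0.5261, 0.1579, 0.012 ]), array([0.5302, 0.2671, 0.012 ])]
arm [array([0.6255, 0.209 , 0.205 ]), array([0.5191, 0.2121, 0.215 ])]
foot s [array([0.5329, 0.1607, 0.012 ]), array([0.5366, 0.2688, 0.012 ]), array([0.6594, 0.2634, 0.012 ]), array([0.6611, 0.156 , 0.012 ])]
arm s [array([0.6335, 0.2108, 0.205 ]), array([0.5271, 0.2143, 0.217 ])]
```

```bash
cat > plan.py <<'E'
from h import *
from scipy.spatial.transform import Rotation as Ro
def plan(pos,jaw,pr=True):
    """pos: TCP target, jaw: direction deg of jaws (mod 180); tool down"""
    s=get_state(); R=Ro.from_euler('xyz',s['ee_rot']); p=s['eef_pos']
    best=None
    for k in (0,180,-180):
        a=np.radians(jaw+k); z=np.array([np.cos(a),np.sin(a),0]); x=np.array([0,0,-1.]); y=np.cross(z,x)
        Rt=Ro.from_matrix(np.c_[x,y,z]); rv=(R.inv()*Rt).as_rotvec()
        if best is None or np.linalg.norm(rv)<np.linalg.norm(best): best=rv
    sh=R.inv().apply(np.array(pos)-p)
    print('shift',sh.round(4),'turn',best.round(3),'rows',np.ceil(max(np.linalg.norm(sh)/.0625,np.degrees(np.linalg.norm(best))/10.7)),'t',s['t'],'q6',s['q'].round(2))
    return sh,best
def st():
    s=get_state();R=Ro.from_euler('xyz',s['ee_rot']).as_matrix()
    print('t',round(s['t'],2),'p',s['eef_pos'].round(4),'x',R[:,0].round(3),'jaw',np.degrees(np.arctan2(R[1,2],R[0,2])).round(1),'F',s['force'].round(2),'M',s['moment'].round(3),'w',round(s['width'],4))
E
python3 - <<'E'
from plan import *
f=grab_frame('top'); g=grab_frame('scene')
for n,u,v,z in [('bottle',466,187,.29),('flask',357,157,.21),('turq lid',432,240,.086),('purp lid',386,270,.086),('bowl',394,187,.05),('jar',242,288,.065)]: print(n,plane(f,u,v,z).round(3))
for n,u,v,z in [('bottle',142,210,.29),('flask',271,283,.21),('turq',202,250,.086),('purp',264,237,.086)]: print(n,plane(g,u,v,z).round(3))
st(); 
for c in [(.424,-.314,.2,108),(.5785,-.167,.2,90),(.4915,-.018,.2,68),(.5,.214,.25,88.2)]: plan(c[:3],c[3])
E
```

```text
bottle [ 0.642 -0.388  0.29 ]
flask [ 0.751 -0.101  0.21 ]
turq lid [ 0.528 -0.33   0.086]
purp lid [ 0.438 -0.19   0.086]
bowl [ 0.701 -0.223  0.05 ]
jar [0.388 0.244 0.065]
bottle [ 0.664 -0.387  0.29 ]
flask [ 0.768 -0.095  0.21 ]
turq [ 0.545 -0.324  0.086]
purp [ 0.474 -0.179  0.086]
t 0.5 p [ 0.2186 -0.6386  0.2265] x [-0.  0. -1.] jaw 108.9 F [ 0.17  0.87 -0.15] M [-0.02   0.032 -0.025] w 0.0877
shift [ 0.0265 -0.2995  0.2406] turn [ 0.016  0.    -0.   ] rows 7.0 t 0.5 q6 [-0.95  0.36  0.01 -0.   -1.22 -0.29]
shift [ 0.0265 -0.4933  0.3296] turn [ 0.33  0.   -0.  ] rows 10.0 t 0.5 q6 [-0.95  0.36  0.01 -0.   -1.22 -0.29]
shift [ 0.0266 -0.4592  0.4987] turn [ 0.714  0.    -0.   ] rows 11.0 t 0.5 q6 [-0.95  0.36  0.01 -0.   -1.22 -0.29]
shift [-0.0234 -0.5424  0.7155] turn [ 0.361  0.    -0.   ] rows 15.0 t 0.5 q6 [-0.95  0.36  0.01 -0.   -1.22 -0.29]
```

```bash
python3 -m crank '[[0.0,-0.300,0.240,0.016,0,0,1],[0.0,-0.300,0.240,0.016,0,0,1],[0.0,-0.300,0.240,0.016,0,0,1],[0.0,-0.300,0.240,0.016,0,0,1],[0.0,-0.300,0.240,0.016,0,0,1],[0.0,-0.300,0.240,0.016,0,0,1],[0.0,-0.300,0.240,0.016,0,0,1],[0.026,-0.300,0.240,0.016,0,0,1],[0.026,-0.300,0.240,0.016,0,0,1]]' 30
python3 - <<'E'
from plan import *
st(); f=grab_frame('wrist'); save('w1',f['pixels']); save('s1',grab_frame('scene')['pixels'])
E
```

```text
t: 1.62
eef_pos: [0.4234, -0.3141, 0.1992]
ee_rot: [0.866, 1.567, 2.75]
force: [0.0, -0.1, -0.4]
width: 0.0878
t 1.62 p [ 0.4234 -0.3141  0.1992] x [-0.003  0.001 -1.   ] jaw 108.0 F [ 0.   -0.14 -0.36] M [ 0.02   0.065 -0.035] w 0.0878
```

View pics/w1.png

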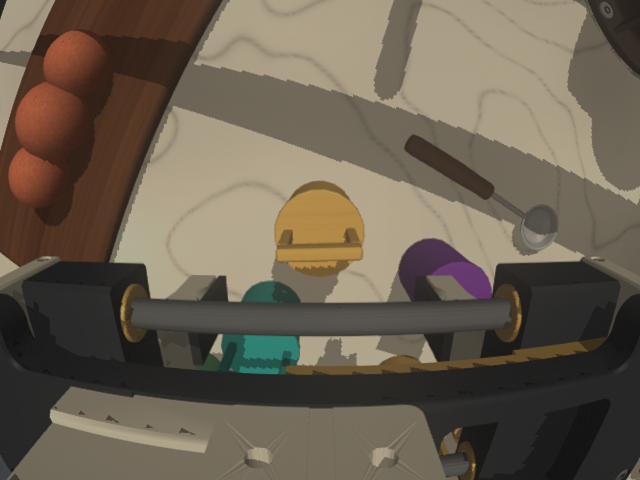

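View pics/s1.png

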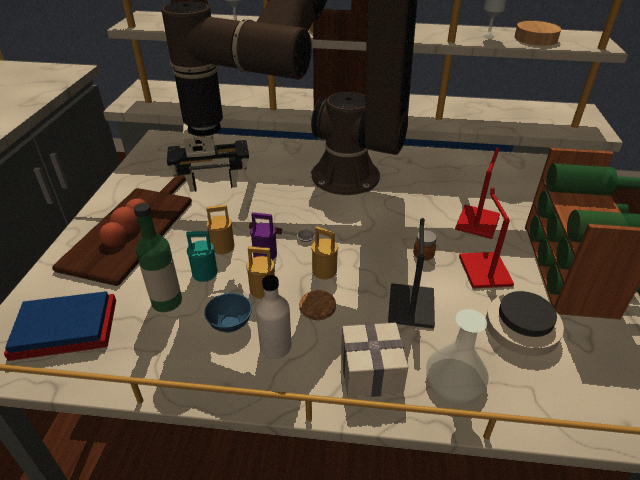

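Run:
```python
from plan import *
f=grab_frame('wrist'); g=grab_frame('scene')
print(proj(g,[.4234,-.3141,.2]))
a=plane(f,278,255,.14,True);b=plane(f,362,253,.14,True)
print(a,b,(a+b)/2,np.linalg.norm(a-b),np.degrees(np.arctan2(*(b-a)[1::-1])))
print('lid',plane(f,319.5,225,.086,True), 'lid width', plane(f,276,226,.086,True),plane(f,364,226,.086,True))
```

```text
(np.float64(213.59569701621695), np.float64(186.40296128764533))
[ 0.4306717  -0.34179377  0.14      ] [ 0.41350427 -0.29298385  0.14      ] [ 0.42208798 -0.31738881  0.14      ] 0.05174097732110491 109.37780259625933
lid [ 0.41605072 -0.31983265  0.086     ] lid width [ 0.4268348  -0.35080315  0.086     ] [ 0.40640622 -0.28772491  0.086     ]
```

```bash
python3 -m crank '[[0.05,0,0,0,0,0,1],[0.094,0,0,0,0,0,1],[0.094,0,0,0,0,0,1],[0.094,0,0,0,0,0,1],[0.094,0,0,0,0,0,0.75],[0.094,0,0,0,0,0,0.6],[0.094,0,0,0,0,0,0.4],[0.094,0,0,0,0,0,0.4],[0.094,0,0,0,0,0,0.4]]' 30
python3 - <<'E'
from plan import *
st(); f=grab_frame('wrist'); save('w2',f['pixels']);
E
```

```text
t: 2.95
eef_pos: [0.4249, -0.3146, 0.1069]
ee_rot: [-2.657, 1.57, -0.772]
force: [0.2, -0.1, 3.5]
width: 0.0537
t 2.95 p [ 0.4249 -0.3146  0.1069] x [ 0. -0. -1.] jaw 108.0 F [ 0.18 -0.09  3.5 ] M [-0.034  0.119 -0.013] w 0.0537
```

View pics/w2.png

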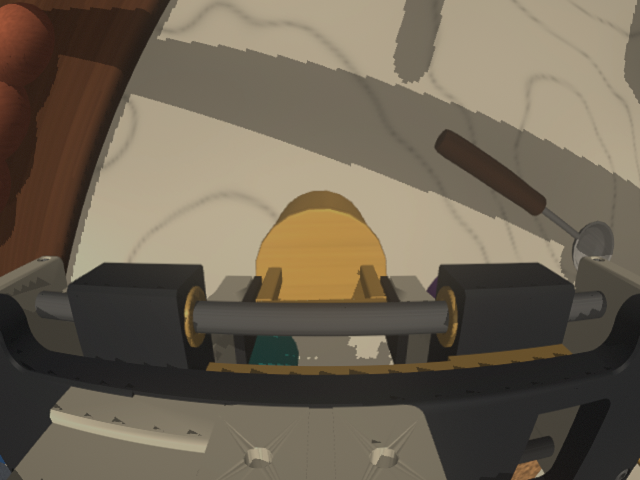

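The jaws closed at 53.7 mm, which matches the 54 mm loop, and both uprights sit between the pads at (270,285) and (372,283). Lifting slightly to weigh it.

```bash
python3 -m crank '[[-0.01,0,0,0,0,0,0.4],[-0.02,0,0,0,0,0,0.4],[-0.025,0,0,0,0,0,0.4],[-0.025,0,0,0,0,0,0.4],[-0.025,0,0,0,0,0,0.4]]'
python3 - <<'E'
from plan import *
st();grab_frame('top');st();grab_frame('top');st()
E
```

```text
t: 3.62
eef_pos: [0.4244, -0.3142, 0.1313]
ee_rot: [0.577, 1.57, 2.461]
force: [-0.6, -0.4, -6.0]
width: 0.0536
t 3.62 p [ 0.4244 -0.3142  0.1313] x [-0.  0. -1.] jaw 108.0 F [-0.57 -0.43 -6.02] M [-0.027  0.005 -0.022] w 0.0536
t 3.67 p [ 0.4244 -0.3142  0.1312] x [-0.001  0.    -1.   ] jaw 108.0 F [ 0.44 -0.4  -5.76] M [ 0.069  0.033 -0.004] w 0.0536
t 3.73 p [ 0.4244 -0.3143  0.1312] x [-0.001  0.    -1.   ] jaw 108.0 F [-0.61  0.88 -5.6 ] M [ 0.012 -0.001 -0.01 ] w 0.054
```

Net about 5.5 N (0.56 kg), so this is the full one; empties would read under 2 N. It's raised, then carried to the stand.

```bash
python3 -m crank '[[-0.04,0,0,0,0,0,0.4],[-0.09,0,0,0,0,0,0.4],[-0.14,0,0,0,0,0,0.4],[-0.17,0,0,0,0,0,0.4],[-0.17,0,0,0,0,0,0.4],[-0.17,0,0,0,0,0,0.4]]' 50
python3 - <<'E'
from plan import *
st(); plan((.46,.2155,.30),88)
E
```

```text
t: 4.47
eef_pos: [0.4239, -0.3138, 0.2998]
ee_rot: [0.598, 1.568, 2.482]
force: [-0.5, -0.3, -6.9]
width: 0.0533
t 4.47 p [ 0.4239 -0.3138  0.2998] x [-0.002  0.002 -1.   ] jaw 108.0 F [-0.45 -0.29 -6.86] M [ 0.031  0.016 -0.005] w 0.0533
shift [ 0.0005 -0.1975  0.4924] turn [ 0.348  0.002 -0.002] rows 9.0 t 4.475 q6 [-0.27  0.07 -0.19 -0.   -1.31 -0.99]
```

```bash
python3 -m crank '[[0,-0.01,0.025,0.02,0,0,0.4],[0,-0.03,0.07,0.06,0,0,0.4],[0,-0.05,0.12,0.1,0,0,0.4],[0,-0.07,0.175,0.14,0,0,0.4],[0,-0.092,0.23,0.18,0,0,0.4],[0,-0.114,0.285,0.22,0,0,0.4],[0,-0.136,0.34,0.26,0,0,0.4],[0,-0.158,0.395,0.29,0,0,0.4],[0,-0.18,0.45,0.32,0,0,0.4],[0,-0.197,0.492,0.348,0,0,0.4]]'
python3 - <<'E'
from plan import *
st(); plan((.46,.2155,.207),88)
E
```

```text
t: 5.72
eef_pos: [0.4592, 0.2164, 0.2994]
ee_rot: [2.26, 1.568, -2.487]
force: [1.0, -0.6, -6.1]
width: 0.0534
t 5.72 p [0.4592 0.2164 0.2994] x [-0.003 -0.002 -1.   ] jaw 88.1 F [ 0.95 -0.64 -6.13] M [-0.083 -0.28  -0.06 ] w 0.0534
shift [ 0.0924 -0.001  -0.0007] turn [ 0.001 -0.002 -0.002] rows 2.0 t 5.725 q6 [ 0.83  0.04 -0.23 -0.   -1.31 -2.43]
```

```bash
python3 -m crank '[[0,0.002,-0.002,0,0,0,0.4],[0.03,0.003,-0.002,0,0,0,0.4],[0.07,0.003,-0.002,0,0,0,0.4],[0.0925,0.003,-0.002,0,0,0,0.4],[0.0925,0.003,-0.002,0,0,0,0.4],[0.0925,0.003,-0.002,0,0,0,0.4]]'
python3 - <<'E'
from plan import *
st(); 
f=grab_frame('wrist'); save('w3',f['pixels']); g=grab_frame('scene')['pixels']; save('s3',cv2.resize(g[150:350,330:530],(600,600),interpolation=cv2.INTER_CUBIC))
t=grab_frame('top')['pixels']; save('t3',cv2.resize(t[180:300,200:340],(700,600),interpolation=cv2.INTER_CUBIC))
E
```

```text
t: 6.48
eef_pos: [0.4575, 0.2123, 0.2095]
ee_rot: [-1.98, 1.57, -0.443]
force: [0.0, -0.2, -5.3]
width: 0.0537
t 6.47 p [0.4575 0.2123 0.2095] x [ 0. -0. -1.] jaw 88.0 F [ 0.02 -0.19 -5.26] M [ 0.037 -0.139 -0.019] w 0.0537
```

View pics/s3.png

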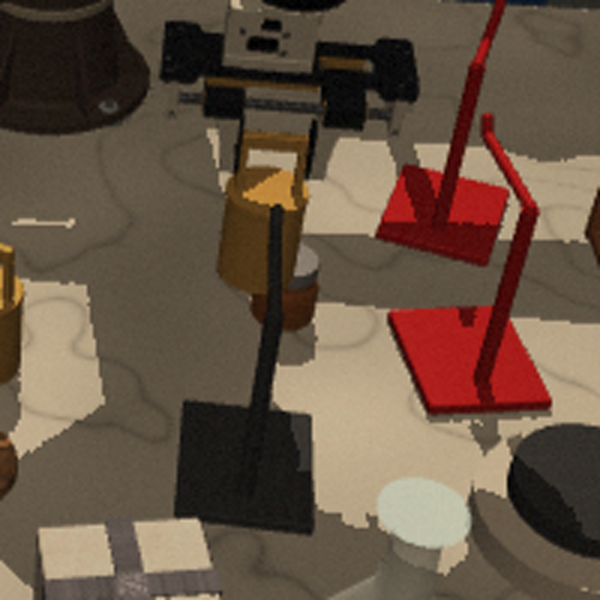

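View pics/w3.png

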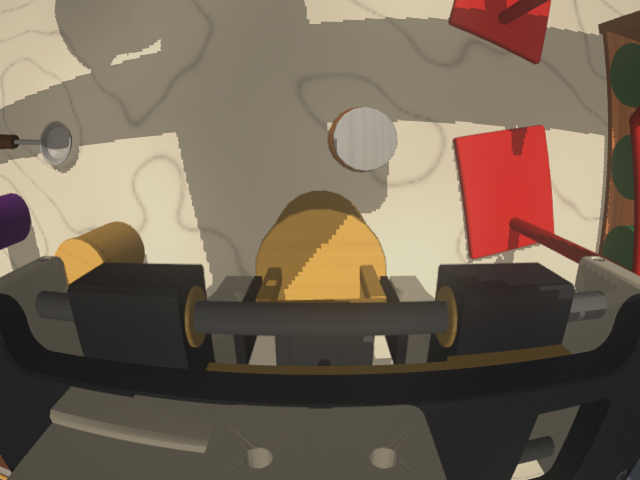

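View pics/t3.png

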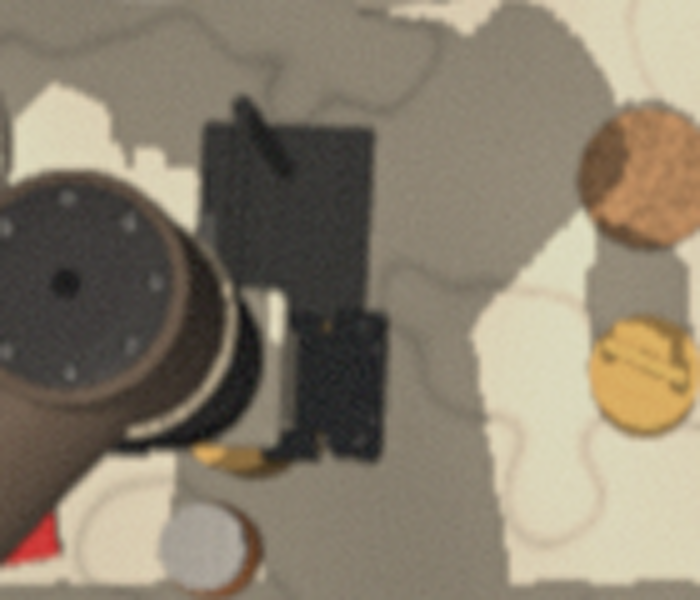

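The scene crop shows the upturned tip at (277,207), in front of and aligned with the loop opening at (270,160). Next I thread the loop in along the arm.

```bash
python3 -m crank '[[0.003,0,0.001,0,0,0,0.4],[0.003,-0.02,0.002,0,0,0,0.4],[0.003,-0.04,0.003,0,0,0,0.4],[0.003,-0.06,0.003,0,0,0,0.4],[0.003,-0.08,0.003,0,0,0,0.4],[0.003,-0.08,0.003,0,0,0,0.4],[0.003,-0.08,0.003,0,0,0,0.4]]'
python3 - <<'E'
from plan import *
st(); 
f=grab_frame('wrist'); save('w4',f['pixels']); g=grab_frame('scene')['pixels']; save('s4',cv2.resize(g[170:290,370:490],(600,600),interpolation=cv2.INTER_CUBIC))
E
```

```text
t: 7.5
eef_pos: [0.5374, 0.2124, 0.2054]
ee_rot: [2.156, 1.569, -2.591]
force: [-1.0, -1.0, -5.7]
width: 0.0536
t 7.5 p [0.5374 0.2124 0.2054] x [-0.001 -0.001 -1.   ] jaw 88.0 F [-1.04 -1.04 -5.73] M [-0.048  0.028 -0.005] w 0.0536
```

View pics/s4.png

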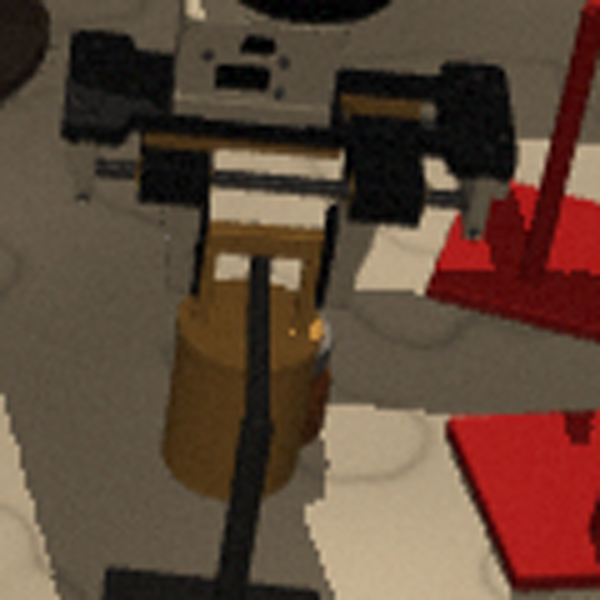

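View pics/w4.png

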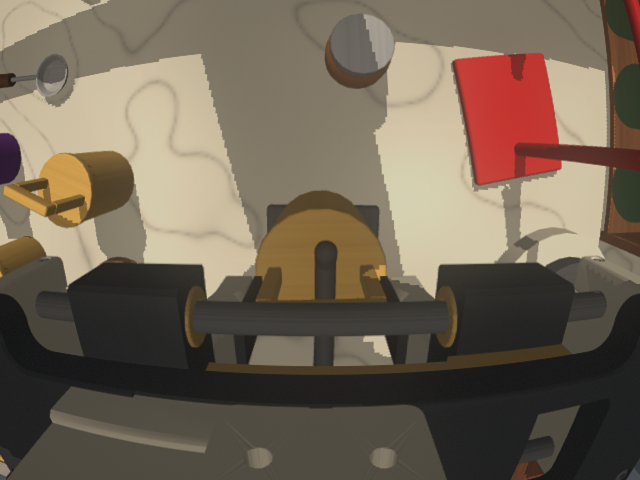

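The upturned tip (325,250) has passed through the loop and is almost centred between the uprights. Continuing to mid-arm and lowering.

```bash
python3 -m crank '[[0,-0.015,0.001,0,0,0,0.4],[0,-0.03,0.002,0,0,0,0.4],[0,-0.03,0.002,0,0,0,0.4],[0.006,-0.03,0.002,0,0,0,0.4],[0.012,-0.03,0.002,0,0,0,0.4],[0.016,-0.03,0.002,0,0,0,0.4],[0.016,-0.03,0.002,0,0,0,0.4]]'
python3 - <<'E'
from plan import *
st()
E
```

```text
t: 8.48
eef_pos: [0.5669, 0.2136, 0.1896]
ee_rot: [2.195, 1.57, -2.551]
force: [-0.4, -1.4, -5.8]
width: 0.0536
t 8.47 p [0.5669 0.2136 0.1896] x [-0.001 -0.    -1.   ] jaw 88.0 F [-0.45 -1.43 -5.76] M [ 0.027 -0.028 -0.019] w 0.0536
```

```bash
python3 -m crank '[[0.002,0,-0.001,0,0,0,0.4],[0.004,0,-0.001,0,0,0,0.4],[0.0045,0,-0.001,0,0,0,0.4],[0.0045,0,-0.001,0,0,0,0.4]]'
python3 - <<'E'
from plan import *
st(); save('s5',cv2.resize(grab_frame('scene')['pixels'][170:290,370:490],(600,600),interpolation=cv2.INTER_CUBIC)); st()
E
```

```text
t: 8.98
eef_pos: [0.5672, 0.2127, 0.1858]
ee_rot: [-1.254, 1.571, 0.283]
force: [-0.7, -0.5, -4.5]
width: 0.053
t 8.97 p [0.5672 0.2127 0.1858] x [ 0.  0. -1.] jaw 88.0 F [-0.74 -0.47 -4.47] M [-0.097  0.201 -0.048] w 0.053
t 9.03 p [0.5672 0.2127 0.1858] x [ 0.  0. -1.] jaw 88.0 F [-0.81 -0.82 -3.87] M [-0.132  0.302 -0.007] w 0.0537
```

View pics/s5.png

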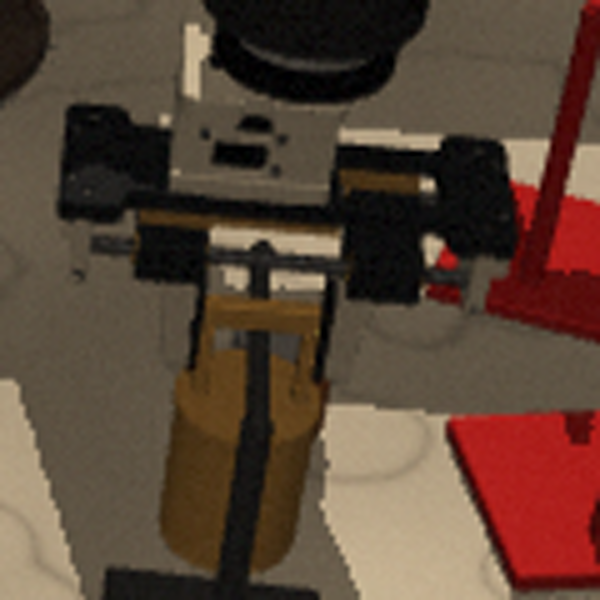

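Contact has begun, since the load is dropping. Lowering in 1 mm steps until the arm carries the weight.

```bash
python3 -m crank '[[0.001,0,0,0,0,0,0.4],[0.001,0,0,0,0,0,0.4],[0.001,0,0,0,0,0,0.4]]'; python3 -m crank '[[0.001,0,0,0,0,0,0.4],[0.001,0,0,0,0,0,0.4]]'
```

```text
t: 9.4
eef_pos: [0.5673, 0.2127, 0.1855]
ee_rot: [-1.266, 1.57, 0.271]
force: [-5.1, -0.8, 6.1]
width: 0.0538
t: 9.65
eef_pos: [0.5674, 0.2128, 0.1854]
ee_rot: [-1.282, 1.569, 0.255]
force: [-7.9, -1.6, 11.8]
width: 0.0534
```

```bash
python3 -m crank '[[-0.0012,0,0,0,0,0,0.4],[-0.0012,0,0,0,0,0,0.4],[-0.0012,0,0,0,0,0,0.4]]' 10; python3 -m crank '[[0,0,0,0,0,0,0.63],[0,0,0,0,0,0,0.66],[0,0,0,0,0,0,0.7],[0,0,0,0,0,0,0.75],[0,0,0,0,0,0,0.8],[0,0,0,0,0,0,0.9],[0,0,0,0,0,0,0.9],[0,0,0,0,0,0,0.9]]'
python3 - <<'E'
from plan import *
st(); save('s6',cv2.resize(grab_frame('scene')['pixels'][170:290,370:490],(600,600),interpolation=cv2.INTER_CUBIC)); save('w6',grab_frame('wrist')['pixels'])
E
```

```text
t: 10.02
eef_pos: [0.5676, 0.2129, 0.1854]
ee_rot: [-1.16, 1.57, 0.377]
force: [-2.4, -0.1, 6.3]
width: 0.0541
t: 11.02
eef_pos: [0.5672, 0.2127, 0.1848]
ee_rot: [-0.827, 1.571, 0.709]
force: [0.2, 0.3, 0.1]
width: 0.0793
t 11.03 p [0.5672 0.2127 0.1848] x [ 0.  0. -1.] jaw 88.0 F [0.21 0.25 0.06] M [-0.036 -0.012 -0.016] w 0.0793
```

View pics/s6.png

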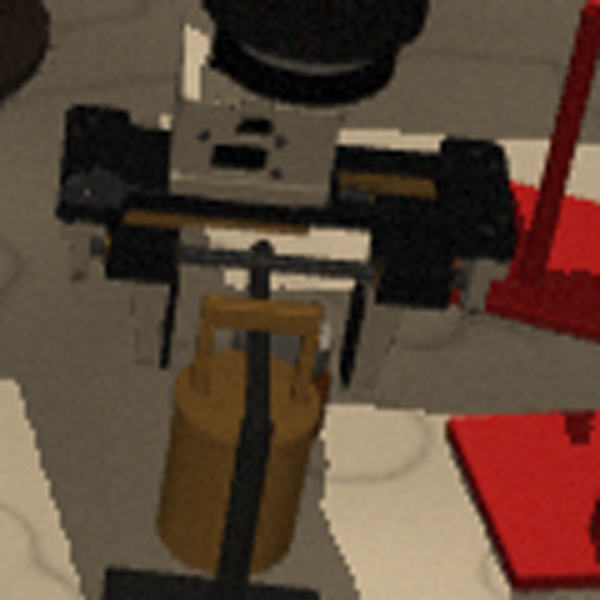

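View pics/w6.png

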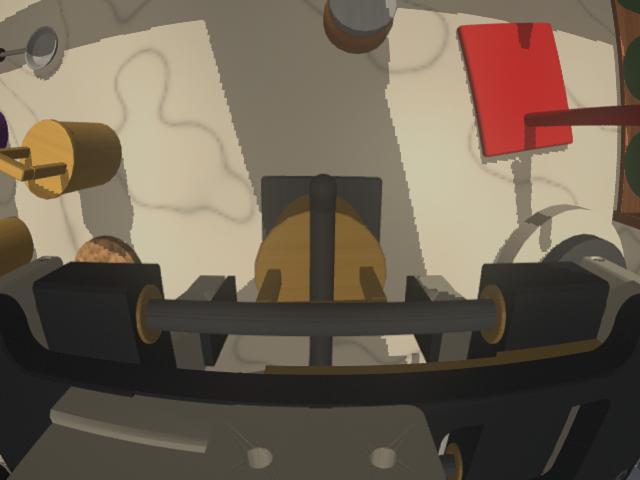

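The canister hangs with both fingers clear. Withdrawing straight up.

```bash
python3 -m crank '[[-0.01,0,0,0,0,0,0.95],[-0.03,0,0,0,0,0,0.95],[-0.06,0,0,0,0,0,0.95],[-0.1,0,0,0,0,0,0.95],[-0.14,0,0,0,0,0,0.95],[-0.14,0.06,0,0,0,0,0.95],[-0.14,0.1,0,0,0,0,0.95],[-0.14,0.1,0,0,0,0,0.95],[-0.14,0.1,0,0,0,0,0.95],[-0.14,0.1,0,0,0,0,0.95]]'
python3 - <<'E'
from plan import *
st(); save('s7',grab_frame('scene')['pixels']); save('w7',grab_frame('wrist')['pixels']);save('t7',grab_frame('top')['pixels'])
E
```

```text
t: 12.38
eef_pos: [0.4679, 0.2162, 0.3247]
ee_rot: [2.764, 1.571, -1.983]
force: [0.7, 1.0, -0.4]
width: 0.0836
t 12.38 p [0.4679 0.2162 0.3247] x [-0. -0. -1.] jaw 88.0 F [ 0.72  1.   -0.42] M [-0.02  -0.044  0.016] w 0.0836
```

View pics/s7.png

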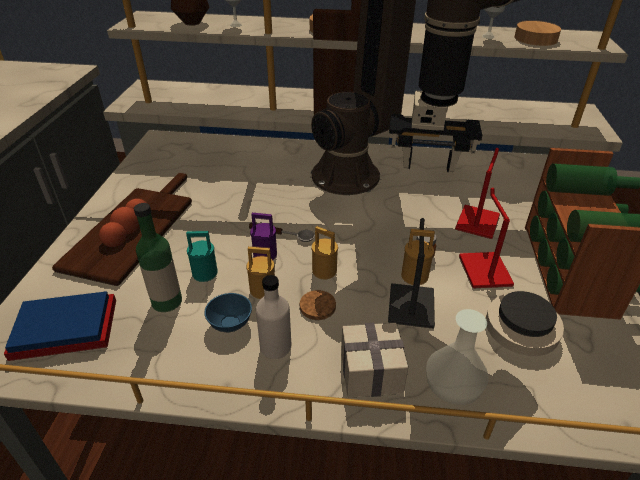

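View pics/w7.png

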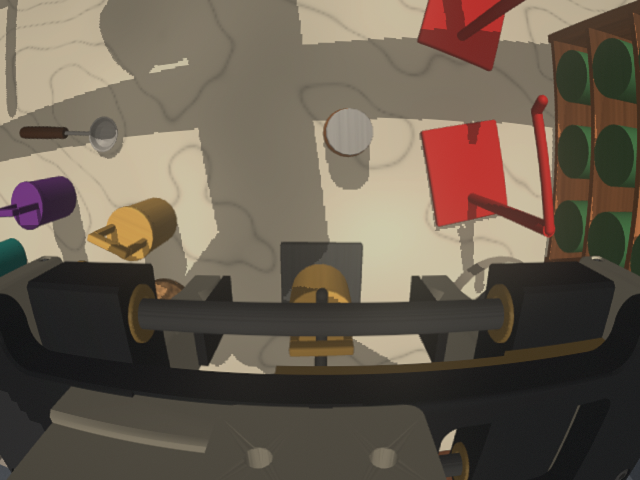

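It hangs from the arm at scene (418,258), with everything else in place. I'll wait briefly and check that it's still.

```bash
python3 -m crank '[[0,0,0,0,0,0,0.95],[0,0,0,0,0,0,0.95],[0,0,0,0,0,0,0.95],[0,0,0,0,0,0,0.95],[0,0,0,0,0,0,0.95],[0,0,0,0,0,0,0.95],[0,0,0,0,0,0,0.95],[0,0,0,0,0,0,0.95],[0,0,0,0,0,0,0.95],[0,0,0,0,0,0,0.95]]'
python3 - <<'E'
from plan import *
prev=None
for i in range(6):
    c=grab_frame('scene')['pixels'][220:300,385:450].astype(int)
    hsv=cv2.cvtColor(c.astype(np.uint8),cv2.COLOR_RGB2HSV); m=(hsv[...,1]>120)&(hsv[...,0]<28)&(hsv[...,0]>12)
    ys,xs=np.nonzero(m); print(len(xs),xs.mean().round(2),ys.mean().round(2), None if prev is None else abs(c-prev).mean().round(2)); prev=c
t=grab_frame('top')['pixels']; save('t8',t)
g=grab_frame('scene')['pixels']; save('s8',cv2.resize(g[190:330,360:500],(600,600),interpolation=cv2.INTER_CUBIC))
E
```

```text
t: 13.78
eef_pos: [0.4673, 0.2161, 0.3248]
ee_rot: [-2.973, 1.571, -1.437]
force: [-0.6, 0.9, -1.0]
width: 0.0833
1141 32.28 36.23 None
1144 32.33 36.22 2.14
1140 32.29 36.23 2.15
1142 32.4 36.12 2.14
1145 32.33 36.15 2.16
1133 32.35 36.11 2.18
```

View pics/s8.png

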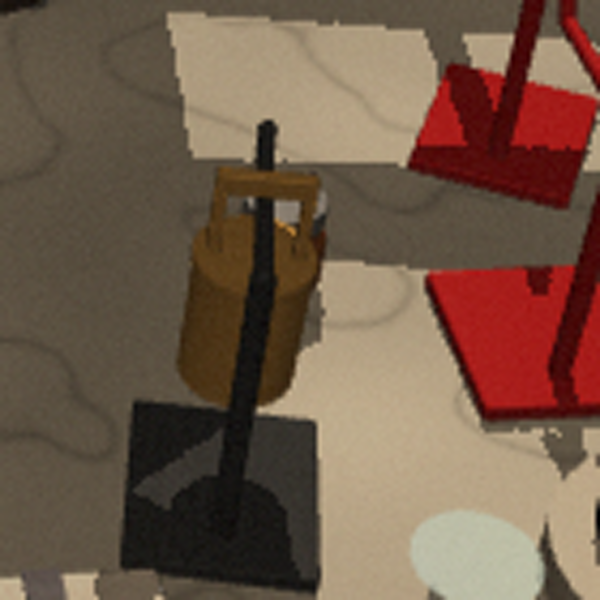

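View pics/t8.png

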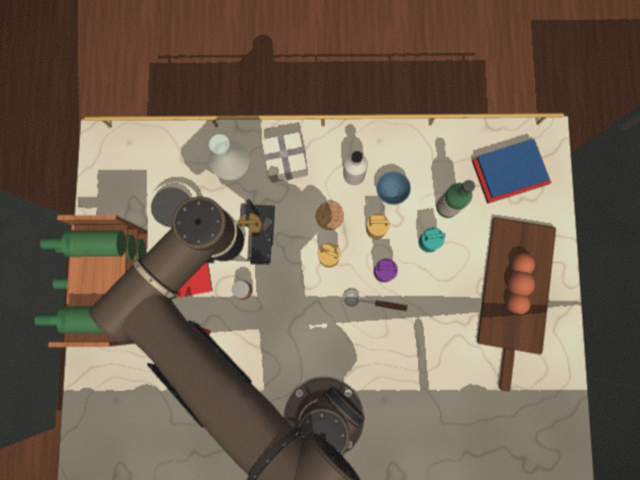

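```bash
python3 -c "
from station import job_done; print(job_done())"
```

```text
the job is handed in; nothing more can be done
None
```

The full canister now hangs by its loop at the middle of the dark stand's arm, and the job was handed in at about 14 s. It was the brass one at about (0.424, -0.314). I gripped its loop across the sides and lifted it 25 mm; it read about 5.5 N net, or roughly 0.56 kg. An empty one would read under 2 N, so I did not need to lift the other two. I then threaded the loop over the upturned end, lowered it and released it.

**Last checks:**
- **Hanging still:** the canister's image position stayed within about 0.1 px over six frames, it looked upright, and the gripper was clear above it.
- **Other things:** the top view shows the two empty canisters, the look-alikes and the bystanders where they started. I judged this by eye and did not measure it.
- **Lowering:** I pressed about 12 N too far onto the arm, then backed off before opening the fingers. It caused no visible change.
- **Camera agreement:** the top and scene views differed by up to 8 mm. I used their mean, which matched where the gripper closed on the loop.

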